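Put the bath's three tap handles back on their own valves

ROBOT

A 6-joint arm with a two-finger parallel gripper is mounted at the origin on the work surface. World frame = base frame: x ahead of the robot, y to its left, z up, the work surface at z = 0. Lengths are in m, angles in rad, forces in N, time in s.
With the tool pointing down it reaches from about 0.35 to 0.975 m from the base axis. Payload 4.9 kg.
Tool frame: the origin (TCP) lies midway between the tips of the shut fingers; the grasp point (between the pads) lies 19 mm behind it; z points along the fingers, y is the line along which they close (so a half turn about z gives the same grasp; the last joint's range is limited). The gripper opens to 85 mm and grips with 20 to 120 N. Pads are 22 mm wide; open, the fingers measure 114 mm over their backs; the gripper's body (76 mm by 85 mm) begins 54 mm behind the grasp point. The pads swing forward as they close: fully open they stand 13 mm farther back than shut.
Start: joints at [-1.423, 0.053, 1.613, -0, 1.476, -0.119], TCP at [0.165, -0.603, 0.231] pointing down, gripper open.
Joint ranges: [-3.01, 3.01], [-1.01, 2.22], [0.06, 2.58], [-1.02, 4.17], [0.09, 2.62], [-3.14, 3.14]. Speed limits (rad/s): [2.57, 2.57, 3.14, 3.14, 3.14, 3.14].

INTERFACE

Orientations are given as a rotation vector (axis times angle).
In Python, from station import ctrl gives the robot as it stands.
- The arm moves only by the tool step_arm, never from a script. Its argument "targets" is a list of rows, each an object with "travel": the shift along the world's x, y, z as a fraction of full scale, a list of three; "angular": the turn, a rotation vector about the world's x, y, z as a fraction of full scale, a list of three; "gripper": the opening, from 0 (shut) to 1 (fully open). In form: [{"travel": [x, y, z], "angular": [rx, ry, rz], "gripper": gripper}, ...]. A call has 1 to 10 rows; each row is the pose to reach, as a shift and turn from the pose commanded when the call began; what a row does not reach only later rows make up. Full scale, the value 1, is 0.6 m for a shift and pi/4 rad for a turn. A row lasts 1/10 s, in which the tool goes at most 50 mm and 8.59 degrees, less where a joint would pass 70% of its speed; a pose out of reach is approached as far as the arm can. A call with a number of a shift or a turn outside -1 to 1 is refused whole. A call with a gripper value outside its range is refused whole. The fingers move at their own pace and stop on an object; "squeeze" is the grip in N (left out, the last holds). Time passes only in rows, so rows that repeat a pose let the fingers close. It gives the time, the measured TCP pose, the force, the opening and the grip force at its end, in the units of the state.
- ctrl.get_obs(): the state, without advancing time (a new reading comes with each control period).
- ctrl.get_image(name): name is "scene" or "side" or "wrist"; returns a dict with "img" (384x512x3 uint8, red, green, blue), "fx", "fy", "cx", "cy" (pixels), "rvec" (rotation vector, rad) and "tvec" (3), from world to camera coordinates, as OpenCV has them. Camera axes: x right, y down, z forward; pixel columns grow to the right and rows downward; lengths in m; the calibration is good to about 2 mm. The wrist camera is an equidistant fisheye: a pixel r from the principal point sees the ray r / f radians off the axis. A picture is of the moment at which its call begins. There is no depth.
- ctrl.finish_job(): hands the job in; it is judged then, once.
The state is a dict: "t": time; "q": joint angles; "dq": joint speeds; "effort": joint torques, N m; "tool_pos": TCP position; "tool_rot": TCP orientation; "contact_force": force on the tool from outside, world axes, zero at the start; "wrist_torque": the same for the moment, N m; "opening": finger opening in m; "grip_force": force on a finger pad.
Only numpy, scipy, OpenCV 4.12 (cv2) and the standard library are available. Lean on these libraries where they do the work, as an engineer would, in place of code of your own. Each camera call takes 0.05 s, during which the arm holds its last target. There are 200 camera calls.

TASK

After descaling, the three lever handles of this bath's deck taps were pushed back onto the wrong valves: swap them round so that each handle sits on the valve whose ring has the colour of its disc (red on red, blue on blue, green on green), its lever over the valve's master spline, pushed fully home, and let go. Each valve takes one handle at a time; the rubber mat is a free spot to stand one on meanwhile. Do not knock over or push away the bottle, the jar or the tumbler.

Things in the scene. Friction and masses are not known exactly. Their poses are not given: they have to be found in the camera images.
- handle_red: loose chromed handle, 0.2 kg, red disc (30 mm) on top: square body 40 x 40, 46 high; flat lever (14 wide, 33-42 above underside), tip 62 mm from the body's axis. Origin: centre of underside; x towards lever tip, z up. Grip the flat +y/-y sides. Bore from below: 20 mm across, 26 deep, keyway 10 wide on its lever side. Starts fully home on a wrong valve; lifts straight off freely.
- handle_blue: loose chromed handle, 0.2 kg, blue disc (30 mm) on top: square body 40 x 40, 46 high; flat lever (14 wide, 33-42 above underside), tip 62 mm from the body's axis. Origin: centre of underside; x towards lever tip, z up. Grip the flat +y/-y sides. Bore from below: 20 mm across, 26 deep, keyway 10 wide on its lever side. Starts fully home on a wrong valve; lifts straight off freely.
- handle_green: loose chromed handle, 0.2 kg, green disc (30 mm) on top: square body 40 x 40, 46 high; flat lever (14 wide, 33-42 above underside), tip 62 mm from the body's axis. Origin: centre of underside; x towards lever tip, z up. Grip the flat +y/-y sides. Bore from below: 20 mm across, 26 deep, keyway 10 wide on its lever side. Starts fully home on a wrong valve; lifts straight off freely.
- valve_red: fixed hot valve, red ring (67 mm across) at its foot. Origin: centre of underside, z up. Shoulder 30 mm above origin (a home handle's underside rests there); spindle 14 mm across to 52, last 6 tapered. Master spline 5 wide, to 15 mm from axis on +x, bevelled top at 44: a handle goes down only with lever along valve +x (0.2 rad, 3 mm play); so points the handle on it at the start.
- valve_blue: fixed cold valve, blue ring (67 mm across) at its foot. Origin: centre of underside, z up. Shoulder 30 mm above origin (a home handle's underside rests there); spindle 14 mm across to 52, last 6 tapered. Master spline 5 wide, to 15 mm from axis on +x, bevelled top at 44: a handle goes down only with lever along valve +x (0.2 rad, 3 mm play); so points the handle on it at the start.
- valve_green: fixed shower valve, green ring (67 mm across) at its foot. Origin: centre of underside, z up. Shoulder 30 mm above origin (a home handle's underside rests there); spindle 14 mm across to 52, last 6 tapered. Master spline 5 wide, to 15 mm from axis on +x, bevelled top at 44: a handle goes down only with lever along valve +x (0.2 rad, 3 mm play); so points the handle on it at the start.
- mat: black rubber mat with a grey border on the deck, 110 x 110 mm, 3 mm thick, fixed and empty: a free spot to stand a handle on. Origin: centre of its underside, z up.
- bottle: loose white shampoo bottle with a blue cap, 62 mm across, 170 mm high, not part of the job. Origin: centre of underside. (Also standing about, fixed: a 0.11 m spout and a 0.21 m hand shower beyond x = 0.74 m; a bottle rack and a tool case beyond 0.5 m to either side.)
- jar: loose pink jar with a darker lid, 72 mm across, 43 mm high, not part of the job. Origin: centre of its underside.
- tumbler: loose open yellow tumbler, 72 mm across, 95 mm high, not part of the job. Origin: centre of its underside.

How it is judged:
By the outcome, as a careful person would: the job done as asked, in the order asked, and still so for the second after the job is handed in, with the robot touching nothing.
It also fails if it takes over 102 s, if anything falls off the work surface, if the arm or the gripper's body presses on something with over 40 N, if the wrist force passes 120 N, or if a joint passes its speed limit or range.

## Working session

There is one attempt and no reset: what is moved stays moved. The work goes in short steps, Python scripts to look and compute and a tool call to move; the robot and the scene stay as the last step left them, time stands still between calls to the robot, and variables do not carry over. Pictures are saved under pics/ and viewed, at most 14 in all, crops included, and the job is handed in when it is done.

Besides the shell and the picture viewer there is one more tool, called after ">>>" as a command line: name --argument value ..., lists and objects as JSON in quotes. step_arm: Moves the arm, as the interface text tells. Its arguments: {"type":"object","properties":{"targets":{"type":"array"},"squeeze":{"type":"number"}},"required":["targets"]}

```bash
mkdir -p pics; python3 - <<'E'
from station import ctrl
import cv2,numpy as np,pickle
d={}
for n in("scene","side","wrist"):
    r=ctrl.get_image(n);d[n]=r;cv2.imwrite(f"pics/{n}0.png",r["img"][...,::-1])
    print(n,{k:np.round(v,3) for k,v in r.items() if k!="img"}, (-cv2.Rodrigues(np.array(r["rvec"]))[0].T@np.array(r["tvec"]).reshape(3)).round(3))
pickle.dump(d,open("d0.pkl","wb"))
cv2.imwrite("pics/scene0b.png",cv2.resize(d["scene"]["img"][...,::-1],(800,600),interpolation=cv2.INTER_CUBIC))
cv2.imwrite("pics/side0b.png",cv2.resize(d["side"]["img"][...,::-1],(800,600),interpolation=cv2.INTER_CUBIC))
print(ctrl.get_obs())
E
```

```text
scene {'fx': np.float64(468.831), 'fy': np.float64(468.831), 'cx': np.float64(245.691), 'cy': np.float64(194.869), 'rvec': array([ 1.422,  2.21 , -0.855]), 'tvec': array([ 0.221, -0.354,  1.764])} [1.396 0.415 1.08 ]
side {'fx': np.float64(463.771), 'fy': np.float64(463.771), 'cx': np.float64(253.238), 'cy': np.float64(195.753), 'rvec': array([ 0.325, -2.696,  1.353]), 'tvec': array([0.562, 0.112, 1.402])} [0.294 1.16  0.928]
wrist {'fx': np.float64(297.319), 'fy': np.float64(297.319), 'cx': np.float64(250.433), 'cy': np.float64(188.208), 'rvec': array([-2.288,  1.745,  0.282]), 'tvec': array([-0.624, -0.04 ,  0.38 ])} [ 0.242 -0.581  0.372]
{'t': 0.15, 'q': array([-1.42298665e+00,  5.32298221e-02,  1.61400513e+00,  3.48379488e-05,
        1.47600391e+00, -1.19015711e-01]), 'dq': array([-0.00037475, -0.0007931 , -0.0031074 , -0.00065193, -0.00053797,
        0.00047042]), 'effort': array([ 2.42505648e-04, -3.94244671e+01, -3.70722449e+01, -1.39773924e-04,
        4.67515973e-03,  3.35437971e-07]), 'tool_pos': array([ 0.1647206 , -0.6023872 ,  0.23031433]), 'tool_rot': array([-3.11204437e+00, -4.17661917e-01, -1.72315101e-05]), 'contact_force': array([-0.07467392,  0.21587768, -0.31470302]), 'wrist_torque': array([0.02532807, 0.01582776, 0.03260359]), 'grip_force': 0.0, 'opening': 0.08575035512558093}
```

View pics/scene0b.png

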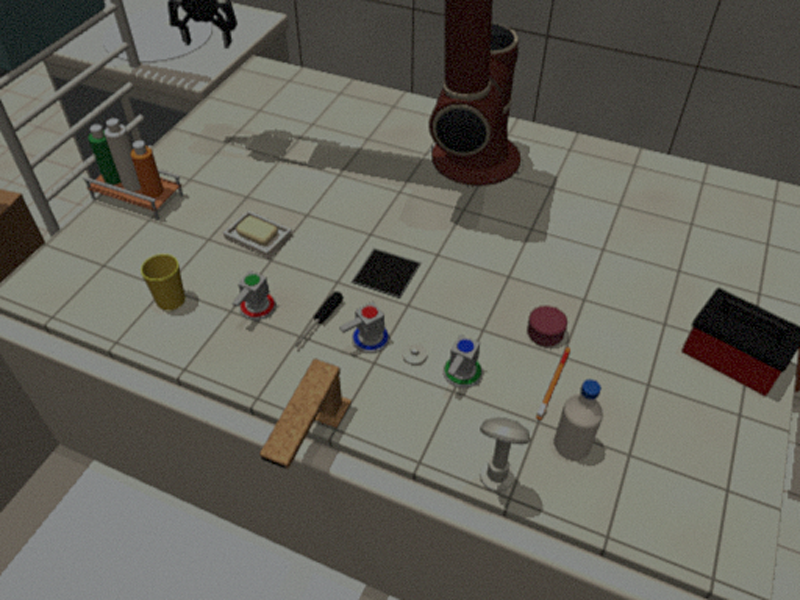

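View pics/side0b.png

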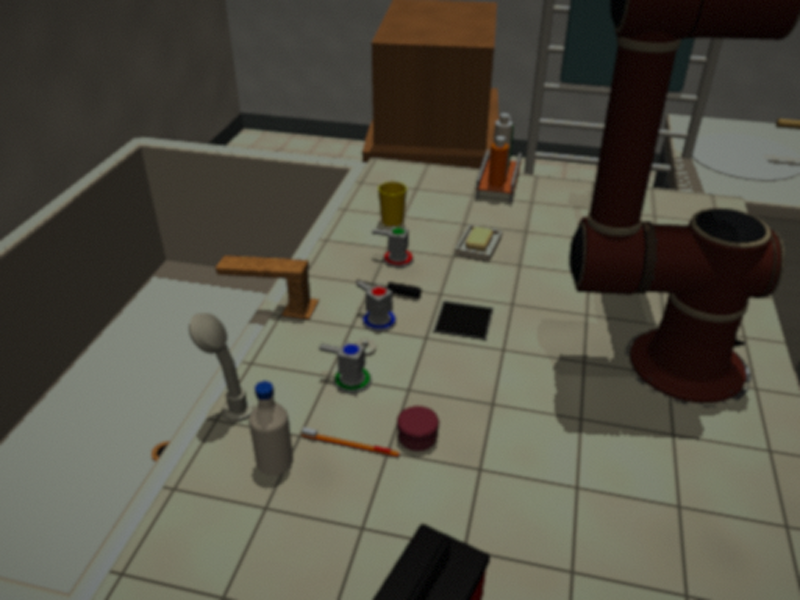

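The pictures show red handle on the blue valve (scene ~370,325), blue on green (~463,358) and green on red (~255,290), with the mat at ~(387,272) between them and the robot. Next I triangulate the discs and zoom in for the levers.

```bash
cat > h.py <<'E'
import numpy as np,cv2
from scipy.optimize import least_squares
def P(r):
    K=np.array([[r["fx"],0,r["cx"]],[0,r["fy"],r["cy"]],[0,0,1.]])
    return K,np.array(r["rvec"],float).reshape(3),np.array(r["tvec"],float).reshape(3)
def ray(r,p,fish=False):
    K,rv,t=P(r);R=cv2.Rodrigues(rv)[0]
    x=(p[0]-K[0,2])/K[0,0];y=(p[1]-K[1,2])/K[1,1]
    if fish:
        th=np.hypot(x,y);s=np.sin(th)/th if th>0 else 1;d=np.array([x*s,y*s,np.cos(th)])
    else: d=np.array([x,y,1.])
    return -R.T@t,R.T@d
def onz(r,p,z,fish=False):
    c,d=ray(r,p,fish);return c+d*(z-c[2])/d[2]
def tri(*rs):
    A=0;b=0
    for c,d in rs:
        d=d/np.linalg.norm(d);M=np.eye(3)-np.outer(d,d);A=A+M;b=b+M@c
    return np.linalg.solve(A,b)
def blobs(img,col,box,amin=6):
    h=cv2.cvtColor(img,cv2.COLOR_RGB2HSV).astype(int)
    H,S,V=h[...,0],h[...,1],h[...,2]
    m={"r":(H<8)|(H>172),"g":(H>45)&(H<85),"b":(H>105)&(H<130)}[col]&(S>110)&(V>35)
    k=np.zeros_like(m);x0,y0,x1,y1=box;k[y0:y1,x0:x1]=1;m&=k
    n,l,s,c=cv2.connectedComponentsWithStats(m.astype(np.uint8))
    return [(int(s[i,4]),c[i].round(1)) for i in range(1,n) if s[i,4]>=amin]
E
python3 - <<'E'
import pickle,cv2,numpy as np
from h import *
d=pickle.load(open("d0.pkl","rb"))
B={"scene":(140,165,330,255),"side":(200,135,290,255)}
for n in B:
    for c in "rgb": print(n,c,[(a,p.tolist()) for a,p in blobs(d[n]["img"],c,B[n])])
s=d["scene"]["img"][165:255,145:325,::-1];t=d["side"]["img"][135:255,200:290,::-1]
# mat corners
s=cv2.resize(s,(800,400),interpolation=cv2.INTER_CUBIC)
cv2.imwrite("pics/c1.png",cv2.convertScaleAbs(s,alpha=1.5))
t=cv2.resize(t,(450,600),interpolation=cv2.INTER_CUBIC)
cv2.imwrite("pics/c2.png",cv2.convertScaleAbs(t,alpha=1.5))
E
```

```text
scene r [(104, [165.3, 197.0]), (61, [236.2, 199.3])]
scene g [(48, [161.0, 178.9]), (99, [297.0, 239.9])]
scene b [(102, [236.4, 218.0]), (68, [297.6, 220.9])]
side r [(83, [255.0, 165.3]), (45, [242.1, 185.8])]
side g [(23, [254.3, 147.3]), (90, [226.0, 243.9])]
side b [(78, [242.7, 205.5]), (50, [224.2, 223.3])]
```

View pics/c1.png

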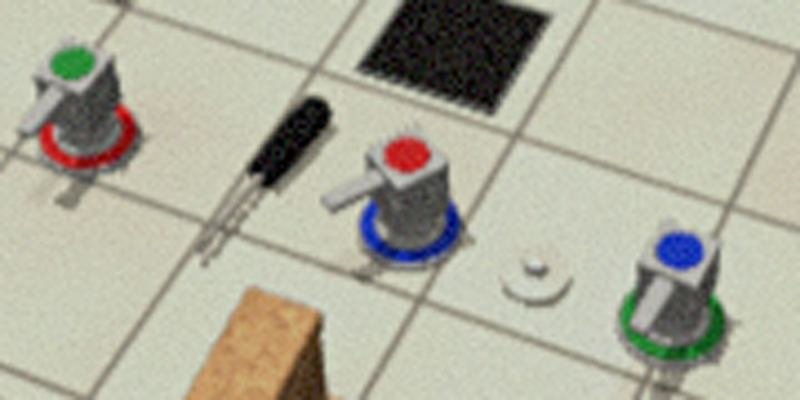

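View pics/c2.png

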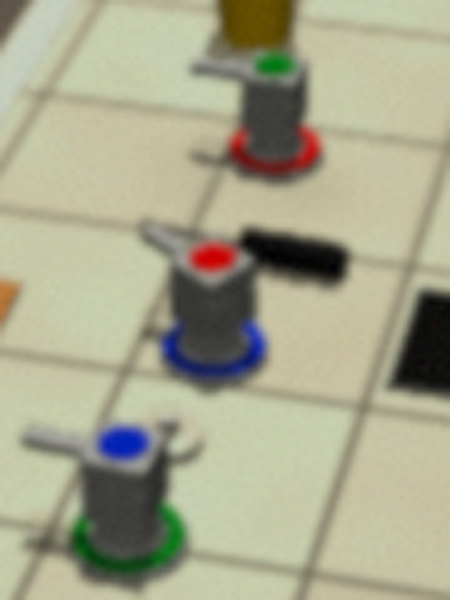

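Crops show lever tips: scene crop at (28,125), (330,196), (648,318); side crop at (195,66), (147,228), (28,434).

```bash
python3 - <<'E'
import pickle
from h import *
np.set_printoptions(precision=4,suppress=True)
d=pickle.load(open("d0.pkl","rb"));S,D=d["scene"],d["side"]
disc={"g(redV)":((161,178.9),(254.3,147.3)),"r(blueV)":((236.2,199.3),(242.1,185.8)),"b(greenV)":((297.6,220.9),(224.2,223.3))}
tip={"g(redV)":((28,125),(195,66)),"r(blueV)":((330,196),(147,228)),"b(greenV)":((648,318),(28,434))}
for k in disc:
    a,b=disc[k];X=tri(ray(S,a),ray(D,b))
    u=np.array(tip[k][0])/4.444+[145,165];v=np.array(tip[k][1])/5+[200,135]
    T=tri(ray(S,u),ray(D,v)); T1=onz(S,u,.070);T2=onz(D,v,.070)
    print(k,X,onz(S,a,.076)[:2],onz(D,b,.076)[:2],"tip",T,[round(float(np.degrees(np.arctan2(*(t-X)[1::-1]))),1) for t in(T,T1,T2)],[np.linalg.norm((t-X)[:2]).round(3) for t in(T,T1,T2)])
for r,box,n in((S,(215,150,280,195),"s"),(D,(270,185,325,225),"d")):
    m=np.zeros(r["img"].shape[:2],bool);x0,y0,x1,y1=box;m[y0:y1,x0:x1]=r["img"].max(2)[y0:y1,x0:x1]<45
    nn,l,st,c=cv2.connectedComponentsWithStats(m.astype(np.uint8));i=1+st[1:,4].argmax()
    q=cv2.minAreaRect(np.argwhere(l==i)[:,::-1].astype(np.float32))
    print("mat",st[i],onz(r,c[i],.003),[onz(r,p,.003)[:2] for p in cv2.boxPoints(q)])
for n,p in (("bottle",(575,445)),("jar",(547,322)),("tumb",(165,285))): print(n,onz(S,np.array(p)*.64,.03)[:2])
E
```

```text
g(redV) [ 0.6304 -0.2289  0.0781] [ 0.6289 -0.2301] [ 0.6313 -0.2325] tip [ 0.6859 -0.2286  0.0685] [0.3, -0.7, 6.0] [np.float64(0.055), np.float64(0.055), np.float64(0.055)]
r(blueV) [0.612  0.0099 0.078 ] [0.6104 0.0091] [0.6127 0.0072] tip [ 0.6613 -0.019   0.0718] [-30.4, -33.7, -30.0] [np.float64(0.057), np.float64(0.056), np.float64(0.058)]
b(greenV) [0.6144 0.1972 0.077 ] [0.6128 0.1963] [0.615  0.1972] tip [0.6694 0.199  0.0734] [1.9, 0.1, -0.5] [np.float64(0.055), np.float64(0.051), np.float64(0.057)]
mat [226 160  42  30 704] [ 0.4424 -0.0351  0.003 ] [array([ 0.4902, -0.0868]), array([ 0.3885, -0.1097]), array([0.3916, 0.014 ]), array([0.4908, 0.0311])]
mat [279 194  35  23 590] [ 0.4412 -0.0312  0.003 ] [array([0.4906, 0.0173]), array([ 0.5009, -0.0849]), array([ 0.3924, -0.083 ]), array([0.3878, 0.0177])]
bottle [0.6995 0.4237]
jar [0.4618 0.3071]
tumb [ 0.6769 -0.4089]
```

>>> step_arm --targets '[{"travel": [0.6,0.8,0.0],"angular": [0,0,-0.34],"gripper": 1},{"travel": [0.6,0.8,0.0],"angular": [0,0,-0.34],"gripper": 1},{"travel": [0.6,0.8,0.0],"angular": [0,0,-0.34],"gripper": 1},{"travel": [0.6,0.8,0.0],"angular": [0,0,-0.34],"gripper": 1},{"travel": [0.6,0.8,0.0],"angular": [0,0,-0.34],"gripper": 1},{"travel": [0.6,0.8,0.0],"angular": [0,0,-0.34],"gripper": 1},{"travel": [0.6,0.8,0.0],"angular": [0,0,-0.34],"gripper": 1},{"travel": [0.6,0.8,0.0],"angular": [0,0,-0.34],"gripper": 1},{"travel": [0.6,0.8,0.0],"angular": [0,0,-0.34],"gripper": 1},{"travel": [0.6,0.8,0.0],"angular": [0,0,-0.34],"gripper": 1}]'

```text
t: 1.15
tool_pos: [0.4655, -0.2009, 0.2312]
tool_rot: [3.141, -0.0, 0.0]
contact_force: [0.8, -0.6, -0.0]
opening: 0.0854
grip_force: 0.0
```

>>> step_arm --targets '[{"travel": [0.1,0.3,0.0],"angular": [0,0,0],"gripper": 1},{"travel": [0.1,0.3,0.0],"angular": [0,0,0],"gripper": 1},{"travel": [0.1,0.3,0.0],"angular": [0,0,0],"gripper": 1},{"travel": [0.1,0.3,0.0],"angular": [0,0,0],"gripper": 1},{"travel": [0.1,0.3,0.0],"angular": [0,0,0],"gripper": 1},{"travel": [0.1,0.3,0.0],"angular": [0,0,0],"gripper": 1}]'

```text
t: 1.75
tool_pos: [0.5246, -0.0221, 0.2309]
tool_rot: [3.141, 0.003, -0.001]
contact_force: [0.1, -0.4, -0.8]
opening: 0.0849
grip_force: 0.0
```

```bash
cat > w.py <<'E'
import sys,pickle,cv2
from station import ctrl
from h import *
np.set_printoptions(precision=4,suppress=True)
n=sys.argv[1]
r=ctrl.get_image("wrist");pickle.dump(r,open(n+".pkl","wb"))
cv2.imwrite(f"pics/{n}.png",cv2.resize(cv2.convertScaleAbs(r["img"][...,::-1],alpha=1.4),(800,600),interpolation=cv2.INTER_CUBIC))
o=ctrl.get_obs();print(o["tool_pos"],o["tool_rot"],o["q"])
for c in "rgb":
    for a,p in blobs(r["img"],c,(0,0,512,384),40): print(c,a,p,"z76",onz(r,p,.076,1)[:2],"z5",onz(r,p,.005,1)[:2])
E
python3 w.py w1
```

```text
[ 0.5245 -0.023   0.2309] [ 3.1412  0.0003 -0.0012] [-0.1853 -0.1882  1.8429 -0.0005  1.4876  1.3853]
r 579 [399.2  85.7] z76 [ 0.6227 -0.1801] z5 [ 0.6268 -0.2179]
r 679 [217.9  87.2] z76 [0.6119 0.0103] z5 [0.6135 0.018 ]
r 65 [ 14.6 170.5] z76 [0.5312 0.2884] z5 [0.5135 0.3626]
r 1661 [ 36.7 203.1] z76 [0.4863 0.2576] z5 [0.4578 0.3244]
g 569 [94.4 95.5] z76 [0.6122 0.1465] z5 [0.6139 0.1868]
g 414 [435.5  85. ] z76 [ 0.6295 -0.2288] z5 [ 0.6353 -0.2784]
g 67 [  2.3 371.7] z76 [0.0087 0.6156] z5 [-0.1339  0.768 ]
b 515 [235.8  96.6] z76 [ 0.6022 -0.0073] z5 [ 0.6015 -0.0039]
b 405 [58.  98.6] z76 [0.6143 0.1975] z5 [0.6165 0.2499]
```

View pics/w1.png

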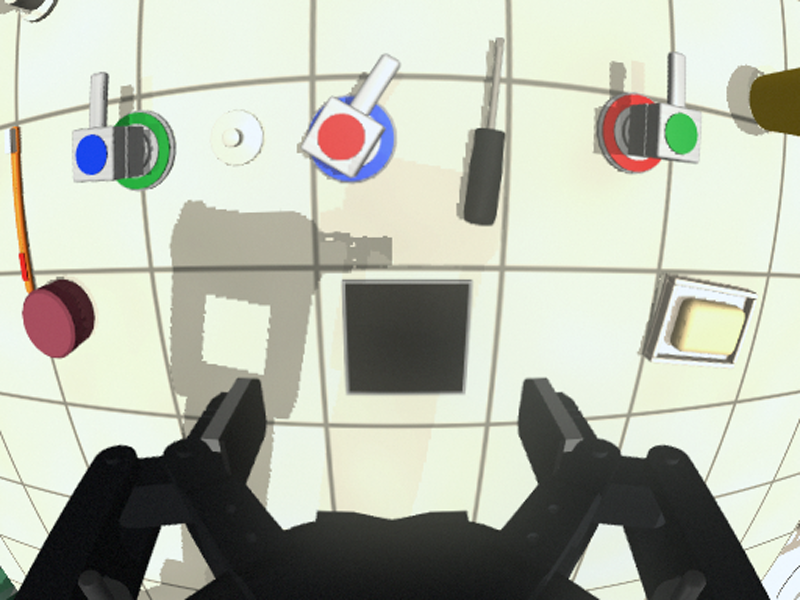

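The wrist view confirms the discs at (340,136), (92,154), (681,132), lever tips at (388,62), (98,76), (676,57), and mat corners at (343,281)–(467,393).

```bash
python3 - <<'E'
import pickle
from h import *
np.set_printoptions(precision=4,suppress=True)
r=pickle.load(open("w1.pkl","rb"));k=.64
for n,p,c in(("r",(389,62),(.6119,.0103)),("b",(98,75),(.6143,.1975)),("g",(676,56),(.6295,-.2288))):
    t=onz(r,np.array(p)*k,.071,1)[:2]-c;print(n,np.degrees(np.arctan2(t[1],t[0])),np.hypot(*t))
m=[onz(r,np.array(p)*k,.003,1)[:2] for p in((343,281),(471,281),(467,393),(347,393))];print(m,np.mean(m,0))
E
```

```text
r -32.0164128943243 0.05737140270924629
b -5.201654383347814 0.059252502837089195
g 1.4813342419676852 0.05791002090816975
[array([0.4947, 0.0184]), array([ 0.495 , -0.0888]), array([ 0.3871, -0.0922]), array([0.3874, 0.0186])] [ 0.4411 -0.036 ]
```

>>> step_arm --targets '[{"travel": [0.146,0.056,0.0],"angular": [0,0,-0.7],"gripper": 1},{"travel": [0.146,0.056,0.0],"angular": [0,0,-0.7],"gripper": 1},{"travel": [0.146,0.056,0.0],"angular": [0,0,-0.7],"gripper": 1},{"travel": [0.146,0.056,-0.05],"angular": [0,0,-0.7],"gripper": 1},{"travel": [0.146,0.056,-0.1],"angular": [0,0,-0.7],"gripper": 1},{"travel": [0.146,0.056,-0.13],"angular": [0,0,-0.7],"gripper": 1},{"travel": [0.146,0.056,-0.13],"angular": [0,0,-0.7],"gripper": 1}]'

```text
t: 2.5
tool_pos: [0.6097, 0.0092, 0.1491]
tool_rot: [3.021, -0.857, -0.012]
contact_force: [-0.4, -0.0, -0.7]
opening: 0.0852
grip_force: 0.0
```

```bash
python3 w.py w2
```

```text
[0.6111 0.0093 0.1516] [ 3.0218 -0.8563 -0.0056] [-0.1065  0.0834  1.7168 -0.0002  1.3451  2.0167]
r 842 [421.9  48.5] z76 [ 0.6455 -0.1718] z5 [ 0.6343 -0.2178]
r 1112 [247.6 197.5] z76 [0.6123 0.0103] z5 [0.5901 0.0246]
r 730 [120.5 361.3] z76 [0.5109 0.257 ] z5 [0.4552 0.3528]
g 603 [472.7  42.4] z76 [ 0.6298 -0.2289] z5 [ 0.6134 -0.2938]
g 509 [113.7 239.3] z76 [0.6405 0.1323] z5 [0.6277 0.1869]
b 401 [224.1 162.5] z76 [0.645  0.0106] z5 [0.6337 0.0249]
b 452 [271.5 163.1] z76 [ 0.6261 -0.0192] z5 [ 0.6085 -0.0147]
b 329 [ 89.2 283.6] z76 [0.6166 0.1954] z5 [0.5959 0.2709]
```

View pics/w2.png

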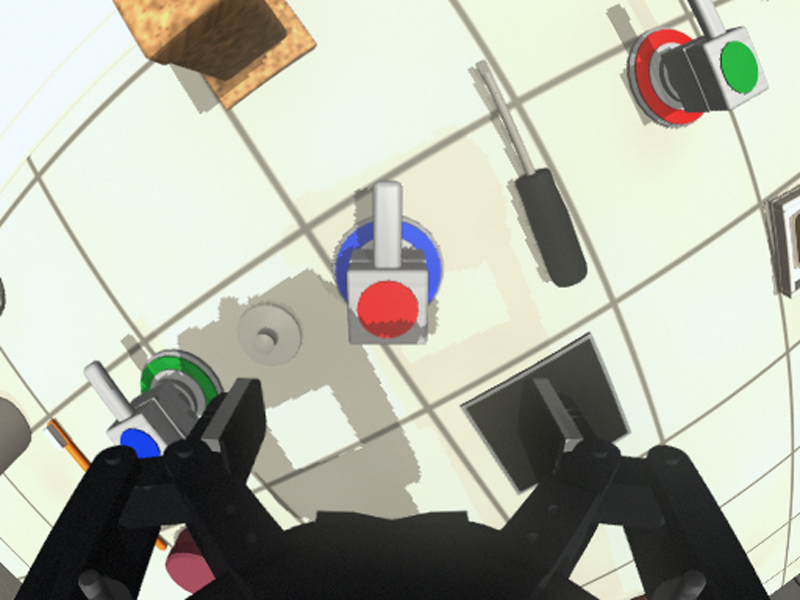

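The lever points straight up in the picture and the disc at (388,309) is centred between the fingers, so I go down and grip.

>>> step_arm --targets '[{"travel": [0,0.001,-0.08],"angular": [0,0,0],"gripper": 1},{"travel": [0,0.001,-0.14],"angular": [0,0,0],"gripper": 1},{"travel": [0,0.001,-0.195],"angular": [0,0,0],"gripper": 1},{"travel": [0,0.001,-0.195],"angular": [0,0,0],"gripper": 1},{"travel": [0,0.001,-0.195],"angular": [0,0,0],"gripper": 0.2},{"travel": [0,0.001,-0.195],"angular": [0,0,0],"gripper": 0.2},{"travel": [0,0.001,-0.195],"angular": [0,0,0],"gripper": 0.2},{"travel": [0,0.001,-0.195],"angular": [0,0,0],"gripper": 0.2},{"travel": [0,0.001,-0.195],"angular": [0,0,0],"gripper": 0.2},{"travel": [0,0.001,-0.195],"angular": [0,0,0],"gripper": 0.2}]' --squeeze 50

```text
t: 3.55
tool_pos: [0.6146, 0.0109, 0.0395]
tool_rot: [-3.023, 0.853, -0.008]
contact_force: [-0.5, -0.1, 7.0]
opening: 0.0393
grip_force: 51.4
```

>>> step_arm --targets '[{"travel": [0,0,0.03],"angular": [0,0,0],"gripper": 0.2},{"travel": [0,0,0.08],"angular": [0,0,0],"gripper": 0.2},{"travel": [0,0,0.15],"angular": [0,0,0],"gripper": 0.2},{"travel": [0,0,0.15],"angular": [0,0,0],"gripper": 0.2},{"travel": [0,0,0.15],"angular": [0,0,0],"gripper": 0.2}]'

```text
t: 4.05
tool_pos: [0.6133, 0.0113, 0.1281]
tool_rot: [-3.023, 0.853, -0.005]
contact_force: [0.1, -0.3, -2.3]
opening: 0.0394
grip_force: 50.9
```

```bash
python3 w.py w3
```

```text
[0.6119 0.0114 0.126 ] [ 3.0235 -0.853  -0.0008] [-0.1029  0.1082  1.7352  0.0001  1.2987  2.0179]
r 919 [436.   51.3] z76 [ 0.6466 -0.1674] z5 [ 0.6339 -0.2175]
r 2885 [250.4 288.6] z76 [0.555  0.0476] z5 [0.5088 0.0761]
r 402 [131.7 367. ] z76 [0.5192 0.2232] z5 [0.4599 0.3157]
g 628 [491.1  45.5] z76 [ 0.6296 -0.2283] z5 [ 0.6107 -0.3006]
g 598 [112.6 252. ] z76 [0.6397 0.1279] z5 [0.6245 0.1857]
b 617 [278.7 181.4] z76 [ 0.6218 -0.016 ] z5 [ 0.5999 -0.0108]
b 521 [225.4 182.2] z76 [0.6403 0.0154] z5 [0.6253 0.0321]
b 371 [ 82.6 298.7] z76 [0.6167 0.1976] z5 [0.5931 0.2808]
```

View pics/w3.png

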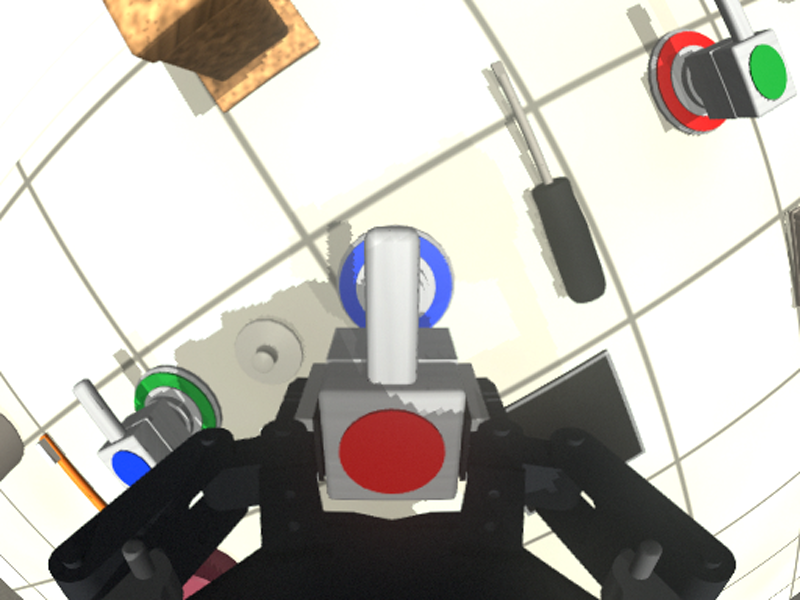

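The red handle is held straight (disc at 392,450) and the empty blue valve is visible behind it. It goes to the mat next.

>>> step_arm --targets '[{"travel": [-0.285,-0.079,0],"angular": [0,0,0.7],"gripper": 0.2},{"travel": [-0.285,-0.079,0],"angular": [0,0,0.7],"gripper": 0.2},{"travel": [-0.285,-0.079,0],"angular": [0,0,0.7],"gripper": 0.2},{"travel": [-0.285,-0.079,0],"angular": [0,0,0.7],"gripper": 0.2},{"travel": [-0.285,-0.079,-0.06],"angular": [0,0,0.7],"gripper": 0.2},{"travel": [-0.285,-0.079,-0.12],"angular": [0,0,0.7],"gripper": 0.2},{"travel": [-0.285,-0.079,-0.15],"angular": [0,0,0.7],"gripper": 0.2},{"travel": [-0.285,-0.079,-0.17],"angular": [0,0,0.7],"gripper": 0.2},{"travel": [-0.285,-0.079,-0.18],"angular": [0,0,0.7],"gripper": 0.2},{"travel": [-0.285,-0.079,-0.18],"angular": [0,0,0.7],"gripper": 0.2}]'

```text
t: 5.1
tool_pos: [0.4407, -0.0359, 0.0174]
tool_rot: [-3.141, 0.0, 0.003]
contact_force: [0.3, -0.8, -1.7]
opening: 0.0392
grip_force: 51.1
```

```bash
python3 - <<'E'
import pickle
from h import *
r=pickle.load(open("w3.pkl","rb"));p=(250.4,288.6)
for z in(.156,.160,.1635):print(z,onz(r,p,z,1).round(4))
E
```

```text
0.156 [0.607  0.0156 0.156 ]
0.16 [0.6096 0.014  0.16  ]
0.1635 [0.6119 0.0126 0.1635]
```

>>> step_arm --targets '[{"travel": [0,0,-0.005],"angular": [0,0,0],"gripper": 0.2},{"travel": [0,0,-0.008],"angular": [0,0,0],"gripper": 0.2},{"travel": [0,0,-0.008],"angular": [0,0,0],"gripper": 0.2}]'

```text
t: 5.4
tool_pos: [0.4419, -0.0362, 0.014]
tool_rot: [3.141, -0.0, 0.002]
contact_force: [0.3, -0.1, -1.7]
opening: 0.0396
grip_force: 51.1
```

>>> step_arm --targets '[{"travel": [0,0,-0.002],"angular": [0,0,0],"gripper": 0.2},{"travel": [0,0,-0.004],"angular": [0,0,0],"gripper": 0.2},{"travel": [0,0,-0.004],"angular": [0,0,0],"gripper": 0.2}]'

```text
t: 5.7
tool_pos: [0.442, -0.0362, 0.0126]
tool_rot: [3.141, -0.0, 0.0]
contact_force: [-4.1, 0.3, 7.6]
opening: 0.0394
grip_force: 52.2
```

>>> step_arm --targets '[{"travel": [0,0,0.002],"angular": [0,0,0],"gripper": 1},{"travel": [0,0,0.002],"angular": [0,0,0],"gripper": 1},{"travel": [0,0,0.002],"angular": [0,0,0],"gripper": 1},{"travel": [0,0,0.002],"angular": [0,0,0],"gripper": 1},{"travel": [0,0,0.002],"angular": [0,0,0],"gripper": 1},{"travel": [0,0,0.08],"angular": [0,0,0],"gripper": 1},{"travel": [0,0,0.16],"angular": [0,0,0],"gripper": 1},{"travel": [0,0,0.24],"angular": [0,0,0],"gripper": 1},{"travel": [0,0,0.24],"angular": [0,0,0],"gripper": 1},{"travel": [0,0,0.24],"angular": [0,0,0],"gripper": 1}]'

```text
t: 6.7
tool_pos: [0.4424, -0.0363, 0.1568]
tool_rot: [3.141, -0.0, 0.006]
contact_force: [-0.3, -0.3, -0.9]
opening: 0.0853
grip_force: 0.0
```

>>> step_arm --targets '[{"travel": [0.288,0.388,0],"angular": [0,0,-0.05],"gripper": 1},{"travel": [0.288,0.388,0],"angular": [0,0,-0.05],"gripper": 1},{"travel": [0.288,0.388,0],"angular": [0,0,-0.05],"gripper": 1},{"travel": [0.288,0.388,0],"angular": [0,0,-0.05],"gripper": 1},{"travel": [0.288,0.388,0],"angular": [0,0,-0.05],"gripper": 1},{"travel": [0.288,0.388,0],"angular": [0,0,-0.05],"gripper": 1},{"travel": [0.288,0.388,0],"angular": [0,0,-0.05],"gripper": 1},{"travel": [0.288,0.388,0],"angular": [0,0,-0.05],"gripper": 1}]'

```text
t: 7.5
tool_pos: [0.6129, 0.197, 0.1519]
tool_rot: [3.14, -0.06, -0.008]
contact_force: [-0.5, -0.6, -0.6]
opening: 0.0853
grip_force: 0.0
```

```bash
python3 w.py w4
```

```text
[0.6127 0.1963 0.1525] [ 3.1397 -0.0616 -0.0067] [ 0.1946  0.1562  1.6358 -0.0003  1.354   1.8047]
r 125 [120.2 259.1] z76 [0.5571 0.3195] z5 [0.5124 0.3603]
r 1609 [ 19.  318.3] z76 [0.4489 0.5149] z5 [0.3689 0.6195]
r 845 [173.4 309.5] z76 [0.4986 0.2773] z5 [0.4349 0.3043]
g 387 [226.7 162.6] z76 [0.6424 0.2139] z5 [0.6255 0.2203]
g 370 [273.7 162.5] z76 [0.6411 0.1786] z5 [0.6238 0.1734]
b 924 [412.2 167.4] z76 [0.6346 0.0606] z5 [0.6151 0.017 ]
b 1072 [249.8 196.4] z76 [0.6147 0.1976] z5 [0.5888 0.1987]
```

View pics/w4.png

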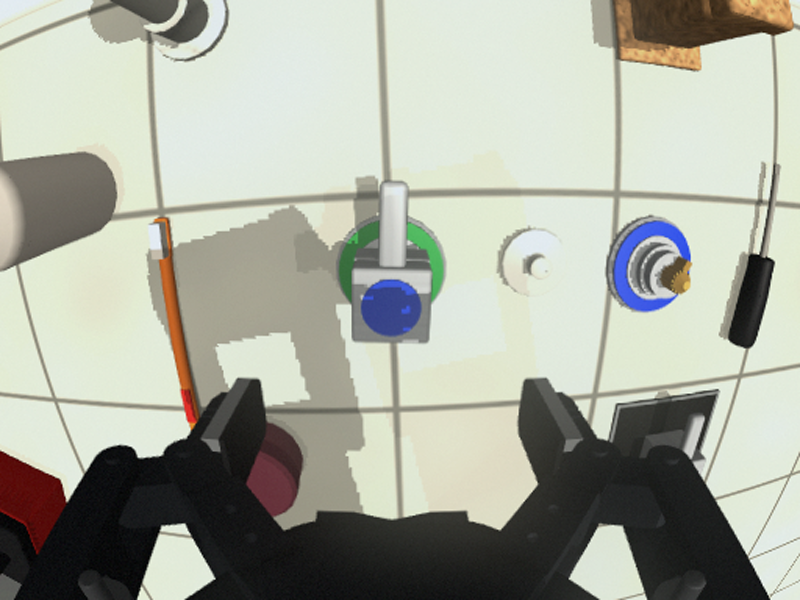

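Blue disc at (390,308), lever nearly straight (tip 395,183): aligned with the gripper. Going down and gripping a little higher this time.

>>> step_arm --targets '[{"travel": [0.003,0.002,-0.07],"angular": [0,0,-0.02],"gripper": 1},{"travel": [0.003,0.002,-0.14],"angular": [0,0,-0.02],"gripper": 1},{"travel": [0.003,0.002,-0.184],"angular": [0,0,-0.02],"gripper": 1},{"travel": [0.003,0.002,-0.184],"angular": [0,0,-0.02],"gripper": 1},{"travel": [0.003,0.002,-0.184],"angular": [0,0,-0.02],"gripper": 0.2},{"travel": [0.003,0.002,-0.184],"angular": [0,0,-0.02],"gripper": 0.2},{"travel": [0.003,0.002,-0.184],"angular": [0,0,-0.02],"gripper": 0.2},{"travel": [0.003,0.002,-0.184],"angular": [0,0,-0.02],"gripper": 0.2},{"travel": [0.003,0.002,-0.184],"angular": [0,0,-0.02],"gripper": 0.2},{"travel": [0.003,0.002,-0.184],"angular": [0,0,-0.02],"gripper": 0.2}]'

```text
t: 8.55
tool_pos: [0.6179, 0.1982, 0.0476]
tool_rot: [-3.14, 0.086, -0.007]
contact_force: [-0.0, -1.2, 6.8]
opening: 0.0396
grip_force: 52.0
```

>>> step_arm --targets '[{"travel": [0,0,0.03],"angular": [0,0,0],"gripper": 0.2},{"travel": [0,0,0.08],"angular": [0,0,0],"gripper": 0.2},{"travel": [0,0,0.15],"angular": [0,0,0],"gripper": 0.2},{"travel": [0,0,0.15],"angular": [0,0,0],"gripper": 0.2},{"travel": [0,0,0.15],"angular": [0,0,0],"gripper": 0.2},{"travel": [0,0,0.15],"angular": [0,0,0],"gripper": 0.2}]'

```text
t: 9.15
tool_pos: [0.6148, 0.1977, 0.1332]
tool_rot: [3.14, -0.087, -0.004]
contact_force: [-0.1, 0.2, -2.9]
opening: 0.0393
grip_force: 51.2
```

```bash
python3 w.py w5; python3 - <<'E'
import pickle
from h import *
r=pickle.load(open("w5.pkl","rb"))
for a,p in blobs(r["img"],"b",(0,0,512,384),1500):
  for z in(.156,.160,.164):print(p,z,onz(r,p,z,1).round(4))
E
```

```text
[0.6145 0.1977 0.1325] [ 3.1396 -0.0866 -0.0059] [0.196  0.1789 1.6453 0.     1.3212 1.822 ]
r 130 [117.1 270.9] z76 [0.5605 0.3168] z5 [0.5124 0.3608]
r 1896 [ 20.4 335.1] z76 [0.4436 0.5094] z5 [0.3538 0.622 ]
r 232 [445.9 315.6] z76 [ 0.4709 -0.0087] z5 [ 0.3908 -0.0809]
r 241 [159.8 334.6] z76 [0.4841 0.2938] z5 [0.4087 0.3296]
g 529 [224.7 178.4] z76 [0.6378 0.2148] z5 [0.6173 0.2223]
g 556 [276.5 179.2] z76 [0.6353 0.1786] z5 [0.6138 0.1732]
b 993 [420.9 170.9] z76 [0.6365 0.0639] z5 [0.6155 0.0176]
b 2610 [250.5 281. ] z76 [0.5499 0.2015] z5 [0.498  0.2043]
[250.5 281. ] 0.156 [0.6084 0.1983 0.156 ]
[250.5 281. ] 0.16 [0.6114 0.1982 0.16  ]
[250.5 281. ] 0.164 [0.6143 0.198  0.164 ]
```

```bash
cat >> h.py <<'E'
def ring(r,col,ctr,z,fish=True,R=.06):
    h=cv2.cvtColor(r["img"],cv2.COLOR_RGB2HSV).astype(int);H,S,V=h[...,0],h[...,1],h[...,2]
    m={"r":(H<8)|(H>172),"g":(H>45)&(H<85),"b":(H>105)&(H<130)}[col]&(S>90)&(V>35)
    q=np.array([onz(r,p,z,fish)[:2] for p in np.argwhere(m)[:,::-1]])
    q=q[np.hypot(*(q-ctr).T)<R].astype(np.float32)
    c,rad=cv2.minEnclosingCircle(q);hu=cv2.convexHull(q)[:,0]
    f=least_squares(lambda v:np.hypot(hu[:,0]-v[0],hu[:,1]-v[1])-v[2],[*c,rad],loss="soft_l1",f_scale=.001).x
    return np.array(c).round(4),round(rad,4),f.round(4)
E
python3 - <<'E'
import pickle
from h import *
d=pickle.load(open("d0.pkl","rb"))
for n in("w1","w3","w4","w5"):
    r=pickle.load(open(n+".pkl","rb"))
    for c,p in(("b",(.612,.01)),("g",(.615,.197)),("r",(.63,-.229))):
        if n in("w3","w5") and c!={"w3":"r","w5":"b"}[n]:continue
        for z in (.004,): print(n,c,z,*ring(r,c,np.array(p),z,R=.045))
E
```

```text
w1 b 0.004 [0.6118 0.0109] 0.0339 [0.6119 0.0108 0.0335]
w1 g 0.004 [0.6144 0.1995] 0.0339 [0.6145 0.1995 0.0335]
w1 r 0.004 [ 0.6296 -0.2305] 0.034 [ 0.6298 -0.231   0.0335]
w3 r 0.004 [ 0.6289 -0.2312] 0.0343 [ 0.6289 -0.2313  0.0338]
w4 b 0.004 [0.611  0.0079] 0.0343 [0.611  0.0078 0.0338]
w4 g 0.004 [0.6133 0.1975] 0.0338 [0.6133 0.1976 0.0337]Traceback (most recent call last):
  File "<stdin>", line 8, in <module>
  File "h.py", line 32, in ring
    c,rad=cv2.minEnclosingCircle(q);hu=cv2.convexHull(q)[:,0]
                                       ~~~~~~~~~~~~~~~~~^^^^^
TypeError: 'NoneType' object is not subscriptable
```

>>> step_arm --targets '[{"travel": [-0.003,-0.314,0],"angular": [0,0,-0.633],"gripper": 0.2},{"travel": [-0.003,-0.314,0],"angular": [0,0,-0.633],"gripper": 0.2},{"travel": [-0.003,-0.314,0],"angular": [0,0,-0.633],"gripper": 0.2},{"travel": [-0.003,-0.314,0],"angular": [0,0,-0.633],"gripper": 0.2},{"travel": [-0.003,-0.314,0],"angular": [0,0,-0.633],"gripper": 0.2},{"travel": [-0.003,-0.314,-0.04],"angular": [0,0,-0.633],"gripper": 0.2},{"travel": [-0.003,-0.314,-0.08],"angular": [0,0,-0.633],"gripper": 0.2},{"travel": [-0.003,-0.314,-0.095],"angular": [0,0,-0.633],"gripper": 0.2},{"travel": [-0.003,-0.314,-0.095],"angular": [0,0,-0.633],"gripper": 0.2},{"travel": [-0.003,-0.314,-0.095],"angular": [0,0,-0.633],"gripper": 0.2}]'

```text
t: 10.2
tool_pos: [0.6143, 0.01, 0.0778]
tool_rot: [-3.023, 0.856, 0.0]
contact_force: [0.0, 0.1, -1.8]
opening: 0.0392
grip_force: 51.5
```

```bash
python3 w.py w6 | head -1; python3 - <<'E'
from station import ctrl
import cv2
from h import *
for n,c in(("scene","g"),("side","g")):
    r=ctrl.get_image(n)
    a=r["img"]
    cc=(186,200,276,255) if n=="scene" else (205,165,285,225)
    cv2.imwrite(f"pics/{n}6.png",cv2.resize(cv2.convertScaleAbs(a[cc[1]:cc[3],cc[0]:cc[2],::-1],alpha=1.5),None,fx=5,fy=5,interpolation=cv2.INTER_CUBIC))
    print(n,[(k,p.tolist()) for k,p in blobs(a,"b",cc)])
    print(ring(r,"g",np.array([.614,.197]),.004,False,.045))
print(ctrl.get_obs()["tool_pos"])
a=cv2.imread("pics/scene6.png");b=cv2.imread("pics/side6.png")
h=max(a.shape[0],b.shape[0]);f=lambda i:cv2.copyMakeBorder(i,0,h-i.shape[0],0,0,0)
m=cv2.hconcat([f(a),f(b)]);cv2.imwrite("pics/m6.png",cv2.resize(m,None,fx=790/m.shape[1],fy=790/m.shape[1]))
E
```

```text
[0.6149 0.0098 0.0787] [-3.0225  0.8558 -0.0024] [-0.105   0.1665  1.7566  0.0001  1.2169  2.0176]
scene [(114, [237.1, 217.1])]
(array([0.6117, 0.1952]), 0.0333, array([0.6107, 0.1957, 0.0321]))
side [(34, [242.3, 178.0]), (76, [242.2, 205.6])]
(array([0.6148, 0.1933]), 0.0346, array([0.6154, 0.1939, 0.0333]))
[0.61527476 0.00965068 0.07932455]
```

View pics/m6.png

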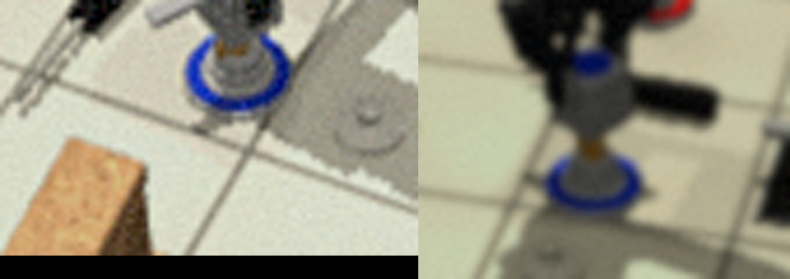

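The handle hangs right above the spindle in both views, so I lower it, watching the force.

>>> step_arm --targets '[{"travel": [-0.0025,0.001,-0.01],"angular": [0,0,0],"gripper": 0.2},{"travel": [-0.0025,0.001,-0.017],"angular": [0,0,0],"gripper": 0.2},{"travel": [-0.0025,0.001,-0.023],"angular": [0,0,0],"gripper": 0.2},{"travel": [-0.0025,0.001,-0.03],"angular": [0,0,0],"gripper": 0.2},{"travel": [-0.0025,0.001,-0.03],"angular": [0,0,0],"gripper": 0.2}]'

```text
t: 10.85
tool_pos: [0.612, 0.0102, 0.0586]
tool_rot: [3.022, -0.857, -0.003]
contact_force: [-0.5, 1.0, -2.1]
opening: 0.0395
grip_force: 51.5
```

>>> step_arm --targets '[{"travel": [0,0,-0.006],"angular": [0,0,0],"gripper": 0.2},{"travel": [0,0,-0.012],"angular": [0,0,0],"gripper": 0.2},{"travel": [0,0,-0.018],"angular": [0,0,0],"gripper": 0.2},{"travel": [0,0,-0.022],"angular": [0,0,0],"gripper": 0.2},{"travel": [0,0,-0.025],"angular": [0,0,0],"gripper": 0.2},{"travel": [0,0,-0.025],"angular": [0,0,0],"gripper": 0.2}]'

```text
t: 11.45
tool_pos: [0.613, 0.0101, 0.0476]
tool_rot: [3.022, -0.856, -0.001]
contact_force: [-7.2, 0.5, 13.9]
opening: 0.0389
grip_force: 53.4
```

Home at z 0.0476, matching the grip height. Release and lift.

>>> step_arm --targets '[{"travel": [0,0,0.006],"angular": [0,0,0],"gripper": 1},{"travel": [0,0,0.006],"angular": [0,0,0],"gripper": 1},{"travel": [0,0,0.006],"angular": [0,0,0],"gripper": 1},{"travel": [0,0,0.006],"angular": [0,0,0],"gripper": 1},{"travel": [0,0,0.006],"angular": [0,0,0],"gripper": 1},{"travel": [0,0,0.08],"angular": [0,0,0],"gripper": 1},{"travel": [0,0,0.16],"angular": [0,0,0],"gripper": 1},{"travel": [0,0,0.18],"angular": [0,0,0],"gripper": 1},{"travel": [0,0,0.18],"angular": [0,0,0],"gripper": 1}]'

```text
t: 12.35
tool_pos: [0.6148, 0.0099, 0.1564]
tool_rot: [-3.021, 0.856, -0.01]
contact_force: [-0.2, 0.1, 0.4]
opening: 0.0851
grip_force: 0.0
```

>>> step_arm --targets '[{"travel": [0.028,-0.4,0],"angular": [0,0,0.72],"gripper": 1},{"travel": [0.028,-0.4,0],"angular": [0,0,0.72],"gripper": 1},{"travel": [0.028,-0.4,0],"angular": [0,0,0.72],"gripper": 1},{"travel": [0.028,-0.4,0],"angular": [0,0,0.72],"gripper": 1},{"travel": [0.028,-0.4,0],"angular": [0,0,0.72],"gripper": 1},{"travel": [0.028,-0.4,0],"angular": [0,0,0.72],"gripper": 1},{"travel": [0.028,-0.4,0],"angular": [0,0,0.72],"gripper": 1},{"travel": [0.028,-0.4,0],"angular": [0,0,0.72],"gripper": 1}]'

```text
t: 13.15
tool_pos: [0.6287, -0.2285, 0.1507]
tool_rot: [-3.14, -0.022, 0.004]
contact_force: [-0.5, 0.1, 0.0]
opening: 0.0854
grip_force: 0.0
```

```bash
python3 w.py w7
```

```text
[ 0.6289 -0.2282  0.1513] [-3.1402 -0.0227  0.0032] [-0.4594  0.2134  1.573   0.0003  1.3576  1.0969]
r 468 [228.6 163.7] z76 [ 0.6568 -0.2113] z5 [ 0.6396 -0.206 ]
r 388 [275.6 163.8] z76 [ 0.6573 -0.2466] z5 [ 0.6402 -0.2529]
g 755 [248.6 195.6] z76 [ 0.6317 -0.2267] z5 [ 0.6061 -0.2264]
b 660 [ 58.3 184.2] z76 [ 0.6389 -0.0564] z5 [ 0.6158 -0.0004]
b 404 [ 14.6 210.4] z76 [0.6103 0.0122] z5 [0.5778 0.0908]
```

View pics/w7.png

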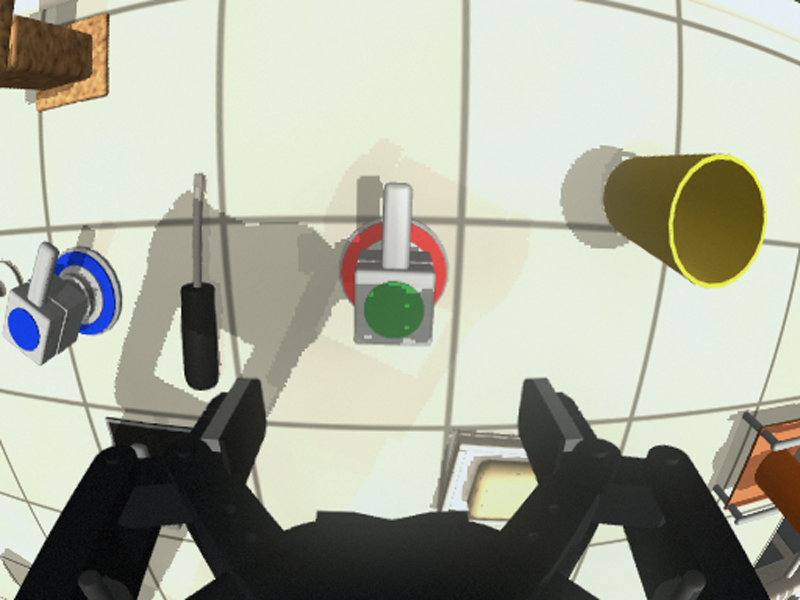

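Green disc at (394,310), lever tip at (398,185), and blue sits home on blue at the left. Going down to grip.

>>> step_arm --targets '[{"travel": [0.001,-0.001,-0.07],"angular": [0,0,0],"gripper": 1},{"travel": [0.001,-0.001,-0.14],"angular": [0,0,0],"gripper": 1},{"travel": [0.001,-0.001,-0.182],"angular": [0,0,0],"gripper": 1},{"travel": [0.001,-0.001,-0.182],"angular": [0,0,0],"gripper": 1},{"travel": [0.001,-0.001,-0.182],"angular": [0,0,0],"gripper": 0.2},{"travel": [0.001,-0.001,-0.182],"angular": [0,0,0],"gripper": 0.2},{"travel": [0.001,-0.001,-0.182],"angular": [0,0,0],"gripper": 0.2},{"travel": [0.001,-0.001,-0.182],"angular": [0,0,0],"gripper": 0.2},{"travel": [0.001,-0.001,-0.182],"angular": [0,0,0],"gripper": 0.2},{"travel": [0.001,-0.001,-0.182],"angular": [0,0,0],"gripper": 0.2}]'

```text
t: 14.2
tool_pos: [0.6319, -0.2311, 0.0465]
tool_rot: [3.14, 0.02, 0.007]
contact_force: [-0.6, 1.3, 6.3]
opening: 0.0395
grip_force: 52.1
```

>>> step_arm --targets '[{"travel": [0,0,0.03],"angular": [0,0,0],"gripper": 0.2},{"travel": [0,0,0.08],"angular": [0,0,0],"gripper": 0.2},{"travel": [0,0,0.15],"angular": [0,0,0],"gripper": 0.2},{"travel": [0,0,0.2],"angular": [0,0,0],"gripper": 0.2},{"travel": [0,0,0.2],"angular": [0,0,0],"gripper": 0.2},{"travel": [0,0,0.2],"angular": [0,0,0],"gripper": 0.2}]'

```text
t: 14.8
tool_pos: [0.6302, -0.2306, 0.1645]
tool_rot: [3.141, 0.02, 0.002]
contact_force: [0.5, -0.7, -3.1]
opening: 0.0394
grip_force: 51.3
```

```bash
python3 w.py w8|head -1; python3 - <<'E'
import pickle
from h import *
r=pickle.load(open("w8.pkl","rb"))
for a,p in blobs(r["img"],"g",(0,0,512,384),1000):
  for z in(.186,.19,.194):print(p,z,onz(r,p,z,1).round(4))
print(ring(r,"r",np.array([.6295,-.23]),.004,True,.045))
E
```

```text
[ 0.6291 -0.2301  0.1623] [-3.1406 -0.0204  0.0032] [-0.4616  0.206   1.5625 -0.0001  1.3753  1.0962]
[250.4 280.3] 0.186 [ 0.6232 -0.2305  0.186 ]
[250.4 280.3] 0.19 [ 0.6261 -0.2304  0.19  ]
[250.4 280.3] 0.194 [ 0.629  -0.2304  0.194 ]
(array([ 0.6283, -0.2289]), 0.0341, array([ 0.6283, -0.2289,  0.0338]))
```

>>> step_arm --targets '[{"travel": [-0.024,0.713,0],"angular": [0,0,-0.082],"gripper": 0.2},{"travel": [-0.024,0.713,0],"angular": [0,0,-0.082],"gripper": 0.2},{"travel": [-0.024,0.713,0],"angular": [0,0,-0.082],"gripper": 0.2},{"travel": [-0.024,0.713,0],"angular": [0,0,-0.082],"gripper": 0.2},{"travel": [-0.024,0.713,0],"angular": [0,0,-0.082],"gripper": 0.2},{"travel": [-0.024,0.713,0],"angular": [0,0,-0.082],"gripper": 0.2},{"travel": [-0.024,0.713,0],"angular": [0,0,-0.082],"gripper": 0.2},{"travel": [-0.024,0.713,0],"angular": [0,0,-0.082],"gripper": 0.2},{"travel": [-0.024,0.713,0],"angular": [0,0,-0.082],"gripper": 0.2},{"travel": [-0.024,0.713,0],"angular": [0,0,-0.082],"gripper": 0.2}]'

```text
t: 15.85
tool_pos: [0.6132, 0.2008, 0.1601]
tool_rot: [3.141, -0.073, -0.009]
contact_force: [-0.1, -0.6, -1.5]
opening: 0.0397
grip_force: 51.5
```

>>> step_arm --targets '[{"travel": [0,0,-0.07],"angular": [0,0,0],"gripper": 0.2},{"travel": [0,0,-0.12],"angular": [0,0,0],"gripper": 0.2},{"travel": [0,0,-0.14],"angular": [0,0,0],"gripper": 0.2},{"travel": [0,0,-0.14],"angular": [0,0,0],"gripper": 0.2},{"travel": [0,0,-0.14],"angular": [0,0,0],"gripper": 0.2},{"travel": [0,0,-0.14],"angular": [0,0,0],"gripper": 0.2}]'

```text
t: 16.45
tool_pos: [0.6173, 0.1972, 0.0818]
tool_rot: [-3.14, 0.081, -0.006]
contact_force: [0.0, 0.2, -1.2]
opening: 0.0393
grip_force: 51.5
```

>>> step_arm --targets '[{"travel": [-0.001,0.001,-0.008],"angular": [0,0,0],"gripper": 0.2},{"travel": [-0.001,0.001,-0.016],"angular": [0,0,0],"gripper": 0.2},{"travel": [-0.001,0.001,-0.023],"angular": [0,0,0],"gripper": 0.2},{"travel": [-0.001,0.001,-0.03],"angular": [0,0,0],"gripper": 0.2},{"travel": [-0.001,0.001,-0.036],"angular": [0,0,0],"gripper": 0.2},{"travel": [-0.001,0.001,-0.036],"angular": [0,0,0],"gripper": 0.2}]'

```text
t: 17.05
tool_pos: [0.6144, 0.1978, 0.0568]
tool_rot: [3.14, -0.08, -0.003]
contact_force: [-1.1, -0.4, -2.1]
opening: 0.0394
grip_force: 51.5
```

>>> step_arm --targets '[{"travel": [0,0,-0.006],"angular": [0,0,0],"gripper": 0.2},{"travel": [0,0,-0.012],"angular": [0,0,0],"gripper": 0.2},{"travel": [0,0,-0.018],"angular": [0,0,0],"gripper": 0.2},{"travel": [0,0,-0.022],"angular": [0,0,0],"gripper": 0.2},{"travel": [0,0,-0.024],"angular": [0,0,0],"gripper": 0.2},{"travel": [0,0,-0.024],"angular": [0,0,0],"gripper": 0.2}]'

```text
t: 17.65
tool_pos: [0.6153, 0.198, 0.0465]
tool_rot: [3.14, -0.08, -0.001]
contact_force: [-8.6, -1.8, 13.3]
opening: 0.0392
grip_force: 53.4
```

Home. Release, lift, then go over the mat.

>>> step_arm --targets '[{"travel": [0,0,0.006],"angular": [0,0,0],"gripper": 1},{"travel": [0,0,0.006],"angular": [0,0,0],"gripper": 1},{"travel": [0,0,0.006],"angular": [0,0,0],"gripper": 1},{"travel": [0,0,0.006],"angular": [0,0,0],"gripper": 1},{"travel": [0,0,0.006],"angular": [0,0,0],"gripper": 1},{"travel": [0,0,0.08],"angular": [0,0,0],"gripper": 1},{"travel": [0,0,0.16],"angular": [0,0,0],"gripper": 1},{"travel": [0,0,0.18],"angular": [0,0,0],"gripper": 1},{"travel": [0,0,0.18],"angular": [0,0,0],"gripper": 1}]'

```text
t: 18.55
tool_pos: [0.6172, 0.1984, 0.1554]
tool_rot: [-3.139, 0.08, -0.011]
contact_force: [1.0, 0.1, 0.7]
opening: 0.0852
grip_force: 0.0
```

>>> step_arm --targets '[{"travel": [-0.287,-0.39,-0.03],"angular": [0,0,0.065],"gripper": 1},{"travel": [-0.287,-0.39,-0.03],"angular": [0,0,0.065],"gripper": 1},{"travel": [-0.287,-0.39,-0.03],"angular": [0,0,0.065],"gripper": 1},{"travel": [-0.287,-0.39,-0.03],"angular": [0,0,0.065],"gripper": 1},{"travel": [-0.287,-0.39,-0.03],"angular": [0,0,0.065],"gripper": 1},{"travel": [-0.287,-0.39,-0.03],"angular": [0,0,0.065],"gripper": 1},{"travel": [-0.287,-0.39,-0.03],"angular": [0,0,0.065],"gripper": 1},{"travel": [-0.287,-0.39,-0.03],"angular": [0,0,0.065],"gripper": 1},{"travel": [-0.287,-0.39,-0.03],"angular": [0,0,0.065],"gripper": 1}]'

```text
t: 19.45
tool_pos: [0.4427, -0.0355, 0.1325]
tool_rot: [-3.141, -0.0, 0.002]
contact_force: [-0.1, 0.5, -1.2]
opening: 0.0858
grip_force: 0.0
```

```bash
python3 w.py w9; python3 - <<'E'
import pickle
from h import *
r=pickle.load(open("w9.pkl","rb"))
for a,p in blobs(r["img"],"r",(150,0,350,384),300): print(p,onz(r,p,.049,1))
E
```

```text
[ 0.443  -0.0353  0.1329] [-3.141  -0.0016  0.0018] [-0.2474 -0.3203  2.1179  0.0003  1.3453  1.3223]
r 630 [437.3  23. ] z76 [ 0.5884 -0.1752] z5 [ 0.6117 -0.2252]
r 40 [  0.4 170. ] z76 [0.4752 0.1931] z5 [0.4579 0.2748]
r 1015 [251.4 198.1] z76 [ 0.4505 -0.0359] z5 [ 0.4244 -0.0361]
g 745 [41.  31.3] z76 [0.5867 0.1283] z5 [0.6093 0.1869]
b 940 [202.   20.2] z76 [ 0.5743 -0.0032] z5 [0.5925 0.0082]
[251.4 198.1] [ 0.44053786 -0.03594776  0.049     ]
```

View pics/w9.png

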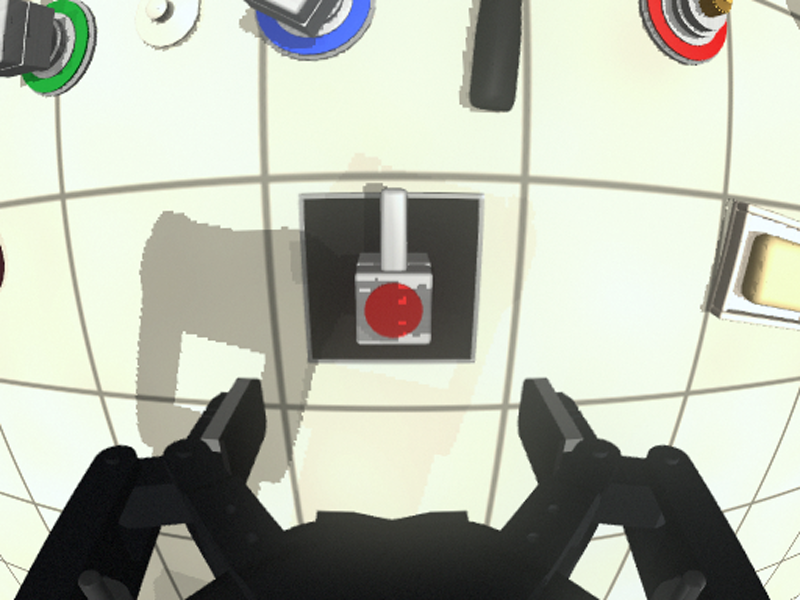

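Red handle stands straight on the mat (disc at 393,310). Grip it.

>>> step_arm --targets '[{"travel": [-0.002,-0.001,-0.07],"angular": [0,0,0],"gripper": 1},{"travel": [-0.002,-0.001,-0.14],"angular": [0,0,0],"gripper": 1},{"travel": [-0.002,-0.001,-0.196],"angular": [0,0,0],"gripper": 1},{"travel": [-0.002,-0.001,-0.196],"angular": [0,0,0],"gripper": 1},{"travel": [-0.002,-0.001,-0.196],"angular": [0,0,0],"gripper": 0.2},{"travel": [-0.002,-0.001,-0.196],"angular": [0,0,0],"gripper": 0.2},{"travel": [-0.002,-0.001,-0.196],"angular": [0,0,0],"gripper": 0.2},{"travel": [-0.002,-0.001,-0.196],"angular": [0,0,0],"gripper": 0.2},{"travel": [-0.002,-0.001,-0.196],"angular": [0,0,0],"gripper": 0.2},{"travel": [-0.002,-0.001,-0.196],"angular": [0,0,0],"gripper": 0.2}]'

```text
t: 20.5
tool_pos: [0.4439, -0.0371, 0.0184]
tool_rot: [3.141, -0.001, 0.008]
contact_force: [0.1, 0.9, 6.4]
opening: 0.0394
grip_force: 52.1
```

>>> step_arm --targets '[{"travel": [0,0,0.03],"angular": [0,0,0],"gripper": 0.2},{"travel": [0,0,0.08],"angular": [0,0,0],"gripper": 0.2},{"travel": [0,0,0.16],"angular": [0,0,0],"gripper": 0.2},{"travel": [0,0,0.2],"angular": [0,0,0],"gripper": 0.2},{"travel": [0,0,0.2],"angular": [0,0,0],"gripper": 0.2},{"travel": [0,0,0.2],"angular": [0,0,0],"gripper": 0.2},{"travel": [0,0,0.2],"angular": [0,0,0],"gripper": 0.2}]'

```text
t: 21.2
tool_pos: [0.4402, -0.0363, 0.1337]
tool_rot: [-3.141, 0.0, 0.006]
contact_force: [0.1, -0.0, -2.3]
opening: 0.0388
grip_force: 51.2
```

```bash
python3 w.py w10|head -1; python3 - <<'E'
import pickle
from h import *
r=pickle.load(open("w10.pkl","rb"))
for a,p in blobs(r["img"],"r",(150,0,350,384),1000):
  for z in(.156,.16,.164):print(p,z,onz(r,p,z,1).round(4))
for n in("w8","w10"):print(ring(pickle.load(open(n+".pkl","rb")),"r",np.array([.6295,-.23]),.004,True,.045))
E
```

```text
[ 0.4401 -0.0363  0.1335] [-3.1406  0.0005  0.0065] [-0.2511 -0.3267  2.1217 -0.      1.3509  1.32  ]
[250.3 284. ] 0.156 [ 0.4316 -0.0361  0.156 ]
[250.3 284. ] 0.16 [ 0.4346 -0.0361  0.16  ]
[250.3 284. ] 0.164 [ 0.4376 -0.0361  0.164 ]
(array([ 0.6283, -0.2289]), 0.0341, array([ 0.6283, -0.2289,  0.0338]))
(array([ 0.6287, -0.2313]), 0.0343, array([ 0.6311, -0.2312,  0.034 ]))
```

>>> step_arm --targets '[{"travel": [0.319,-0.323,0],"angular": [0,0,0.015],"gripper": 0.2},{"travel": [0.319,-0.323,0],"angular": [0,0,0.015],"gripper": 0.2},{"travel": [0.319,-0.323,0],"angular": [0,0,0.015],"gripper": 0.2},{"travel": [0.319,-0.323,0],"angular": [0,0,0.015],"gripper": 0.2},{"travel": [0.319,-0.323,0],"angular": [0,0,0.015],"gripper": 0.2},{"travel": [0.319,-0.323,0],"angular": [0,0,0.015],"gripper": 0.2},{"travel": [0.319,-0.323,0],"angular": [0,0,0.015],"gripper": 0.2},{"travel": [0.319,-0.323,-0.05],"angular": [0,0,0.015],"gripper": 0.2},{"travel": [0.319,-0.323,-0.09],"angular": [0,0,0.015],"gripper": 0.2},{"travel": [0.319,-0.323,-0.09],"angular": [0,0,0.015],"gripper": 0.2}]'

```text
t: 22.25
tool_pos: [0.6285, -0.2278, 0.0749]
tool_rot: [-3.136, -0.019, 0.018]
contact_force: [-0.4, 0.3, -2.6]
opening: 0.0394
grip_force: 51.2
```

>>> step_arm --targets '[{"travel": [0,0,0],"angular": [0,0,0],"gripper": 0.2},{"travel": [0,0,0],"angular": [0,0,0],"gripper": 0.2},{"travel": [0,0,0],"angular": [0,0,0],"gripper": 0.2},{"travel": [0,0,0],"angular": [0,0,0],"gripper": 0.2}]'

```text
t: 22.65
tool_pos: [0.6339, -0.2308, 0.0836]
tool_rot: [3.14, 0.018, 0.004]
contact_force: [0.4, -0.1, -2.4]
opening: 0.0392
grip_force: 51.2
```

>>> step_arm --targets '[{"travel": [-0.001,0.0,-0.008],"angular": [0,0,0],"gripper": 0.2},{"travel": [-0.001,0.0,-0.016],"angular": [0,0,0],"gripper": 0.2},{"travel": [-0.001,0.0,-0.023],"angular": [0,0,0],"gripper": 0.2},{"travel": [-0.001,0.0,-0.03],"angular": [0,0,0],"gripper": 0.2},{"travel": [-0.001,0.0,-0.036],"angular": [0,0,0],"gripper": 0.2},{"travel": [-0.001,0.0,-0.036],"angular": [0,0,0],"gripper": 0.2}]'

```text
t: 23.25
tool_pos: [0.6319, -0.2302, 0.0592]
tool_rot: [-3.141, -0.018, 0.002]
contact_force: [-0.1, -0.7, -1.8]
opening: 0.0391
grip_force: 51.2
```

>>> step_arm --targets '[{"travel": [-0.001,0,-0.006],"angular": [0,0,0],"gripper": 0.2},{"travel": [-0.001,0,-0.012],"angular": [0,0,0],"gripper": 0.2},{"travel": [-0.001,0,-0.018],"angular": [0,0,0],"gripper": 0.2},{"travel": [-0.001,0,-0.023],"angular": [0,0,0],"gripper": 0.2},{"travel": [-0.001,0,-0.027],"angular": [0,0,0],"gripper": 0.2},{"travel": [-0.001,0,-0.027],"angular": [0,0,0],"gripper": 0.2}]'

```text
t: 23.85
tool_pos: [0.6321, -0.2306, 0.0455]
tool_rot: [3.141, 0.018, -0.0]
contact_force: [-2.5, 2.7, 3.8]
opening: 0.0395
grip_force: 52.0
```

>>> step_arm --targets '[{"travel": [0,0,-0.004],"angular": [0,0,0],"gripper": 0.2},{"travel": [0,0,-0.004],"angular": [0,0,0],"gripper": 0.2},{"travel": [0,0,0],"angular": [0,0,0],"gripper": 1},{"travel": [0,0,0],"angular": [0,0,0],"gripper": 1},{"travel": [0,0,0],"angular": [0,0,0],"gripper": 1},{"travel": [0,0,0],"angular": [0,0,0],"gripper": 1},{"travel": [0,0,0.08],"angular": [0,0,0],"gripper": 1},{"travel": [0,0,0.16],"angular": [0,0,0],"gripper": 1},{"travel": [0,0,0.24],"angular": [0,0,0],"gripper": 1},{"travel": [0,0,0.24],"angular": [0,0,0],"gripper": 1}]'

```text
t: 24.85
tool_pos: [0.6362, -0.2325, 0.1984]
tool_rot: [3.134, 0.018, 0.023]
contact_force: [0.8, -1.1, 1.0]
opening: 0.0856
grip_force: 0.0
```

>>> step_arm --targets '[{"travel": [-0.3,0.3,0.1],"angular": [0,0,0],"gripper": 1},{"travel": [-0.3,0.3,0.1],"angular": [0,0,0],"gripper": 1},{"travel": [-0.3,0.3,0.1],"angular": [0,0,0],"gripper": 1},{"travel": [-0.3,0.3,0.1],"angular": [0,0,0],"gripper": 1},{"travel": [-0.3,0.3,0.1],"angular": [0,0,0],"gripper": 1},{"travel": [-0.3,0.3,0.1],"angular": [0,0,0],"gripper": 1},{"travel": [-0.3,0.3,0.1],"angular": [0,0,0],"gripper": 1},{"travel": [-0.3,0.3,0.1],"angular": [0,0,0],"gripper": 1}]'

```text
t: 25.65
tool_pos: [0.4524, -0.0509, 0.2478]
tool_rot: [3.141, 0.018, 0.0]
contact_force: [-0.5, -0.0, -0.2]
opening: 0.0854
grip_force: 0.0
```

```bash
python3 w.py w11; python3 - <<'E'
from station import ctrl
from h import *
D,S=ctrl.get_image("side"),ctrl.get_image("scene")
B={"scene":(140,165,330,255),"side":(200,135,290,255)}
for c in "rgb":
    a=min(blobs(S["img"],c,B["scene"]),key=lambda t:t[1][1])[1] if 0 else None
    print(c,[(k,p.tolist()) for k,p in blobs(S["img"],c,B["scene"])],[(k,p.tolist()) for k,p in blobs(D["img"],c,B["side"])])
cv2.imwrite("pics/s11.png",cv2.resize(cv2.convertScaleAbs(S["img"][...,::-1],alpha=1.4),(800,600),interpolation=cv2.INTER_CUBIC))
E
```

```text
[ 0.4524 -0.0512  0.2475] [ 3.1414  0.017  -0.0012] [-0.2762 -0.3813  1.9703 -0.0003  1.5532  1.2838]
r 524 [376.7  36.7] z76 [ 0.6057 -0.187 ] z5 [ 0.6222 -0.2181]
r 411 [409.8  23.8] z76 [ 0.6289 -0.2302] z5 [ 0.6507 -0.271 ]
r 62 [  4.  124.1] z76 [0.518  0.2867] z5 [0.5146 0.3628]
r 1572 [ 21.9 153.6] z76 [0.475  0.2562] z5 [0.4619 0.3254]
g 472 [82.9 49.1] z76 [0.5955 0.1433] z5 [0.6097 0.1869]
g 324 [47.2 42.7] z76 [0.6132 0.1985] z5 [0.6314 0.2546]
b 573 [191.9  23.5] z76 [0.6101 0.0122] z5 [0.6275 0.0263]
b 613 [210.3  42.2] z76 [ 0.5884 -0.0076] z5 [0.6009 0.002 ]
r [(53, [160.6, 178.6]), (106, [165.2, 196.8])] [(35, [254.6, 147.1]), (84, [255.0, 165.3])]
g [(60, [298.2, 220.8]), (103, [296.5, 239.9])] [(47, [224.4, 223.4]), (85, [226.1, 243.9])]
b [(59, [237.0, 199.1]), (100, [236.4, 218.1])] [(43, [242.3, 186.4]), (78, [242.4, 205.4])]
```

View pics/w11.png

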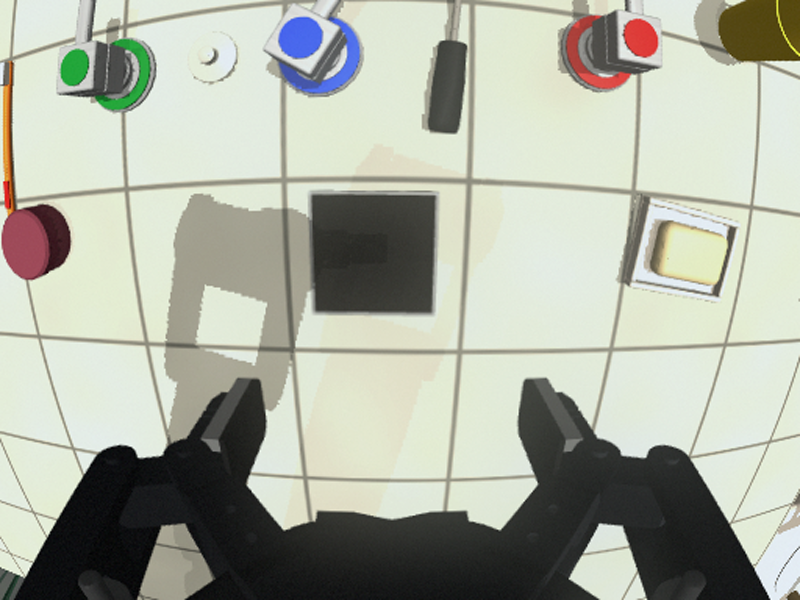

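View pics/s11.png

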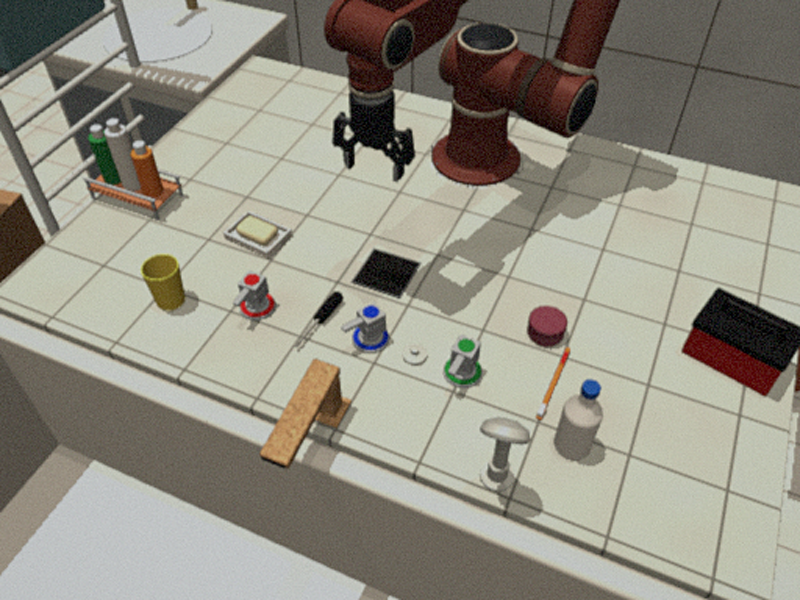

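All three discs match their rings and sit where the home discs were before, within about a pixel. The bottle, jar and tumbler have not moved, and the arm is clear.

```bash
python3 -c "
from station import ctrl
print(ctrl.finish_job())"
```

```text
the job is handed in; nothing more can be done
None
```

The job is handed in: each handle is home and released on the valve of its colour, the bottle, jar and tumbler are where they were, and the arm took about 26 s; no verdict was shown.

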